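# Earth the terminal box, then free its cover and hold it open

## Robot

A 6-joint arm with a two-finger parallel gripper is mounted at the origin on the work surface. World frame = base frame: x ahead of the robot, y to its left, z up, the work surface at z = 0. Lengths are in m, angles in rad, forces in N, time in s.
With the tool pointing down it reaches from about 0.35 to 0.975 m from the base axis. Payload 4.9 kg.
Tool frame: the origin (TCP) lies midway between the tips of the shut fingers; the grasp point (between the pads) lies 19 mm behind it; z points along the fingers, y is the line along which they close (so a half turn about z gives the same grasp; the last joint's range is limited). The gripper opens to 85 mm and grips with 20 to 120 N. Pads are 22 mm wide; open, the fingers measure 114 mm over their backs; the gripper's body (76 mm by 85 mm) begins 54 mm behind the grasp point. The pads swing forward as they close: fully open they stand 13 mm farther back than shut.
Start: joints at [-1.449, 0.053, 1.613, -0, 1.476, -0.119], TCP at [0.149, -0.607, 0.231] pointing down, gripper open.
Joint ranges: [-3.01, 3.01], [-1.01, 2.22], [0.06, 2.58], [-1.02, 4.17], [0.09, 2.62], [-3.14, 3.14]. Speed limits (rad/s): [2.57, 2.57, 3.14, 3.14, 3.14, 3.14].

## Interface

Orientations are given as a rotation vector (axis times angle).
In Python, from station import telemetry, optics, ctrl gives the robot as it stands.
- The arm moves only by the shell command python3 -m pendant 'ROWS' [FORCE]. ROWS is JSON, one flat list of numbers, 7 for each row, row after row: the turn, a rotation vector about the tool's x, y, z as a fraction of full scale, then the shift along the tool's x, y, z as a fraction of full scale, then the opening, from 0 (shut) to 1 (fully open). In form: [ax, ay, az, tx, ty, tz, fingers, ax, ay, az, tx, ty, tz, fingers, ...]. A call has 1 to 12 rows; each row is the pose to reach, as a shift and turn from the pose commanded when the call began, along the tool's axes at that moment; what a row does not reach only later rows make up. Full scale, the value 1, is 300 mm for a shift and 30 degrees for a turn. A row lasts 1/8 s, in which the tool goes at most 62.5 mm and 10.7 degrees, less where a joint would pass 70% of its speed; a pose out of reach is approached as far as the arm can. A call with a number of a shift or a turn outside -1 to 1 is refused whole. A call with a gripper value outside its range is refused whole. The fingers move at their own pace and stop on an object; FORCE is the grip in N (left out, the last holds). Time passes only in rows, so rows that repeat a pose let the fingers close. It gives the time, the measured TCP pose, the force, the opening and the grip force at its end, in the units of the state.
- telemetry.get_obs(): the state, without advancing time (a new reading comes with each control period).
- optics.get_image(name): name is "scene" or "top"; returns a dict with "image" (400x640x3 uint8, red, green, blue), "depth" (400x640 float32, m along the optical axis (not along the pixel's ray), 0 where there is no reading), "fx", "fy", "cx", "cy" (pixels), "rvec" (rotation vector, rad) and "tvec" (3), from world to camera coordinates, as OpenCV has them. Camera axes: x right, y down, z forward; pixel columns grow to the right and rows downward; lengths in m; the calibration is good to about 2 mm. A picture is of the moment at which its call begins.
- ctrl.finish_job(): hands the job in; it is judged then, once.
The state is a dict: "t": time; "q": joint angles; "dq": joint speeds; "effort": joint torques, N m; "tool_pos": TCP position; "tool_rot": TCP orientation; "contact_force": force on the tool from outside, world axes, zero at the start; "wrist_torque": the same for the moment, N m; "opening": finger opening in m; "grip_force": force on a finger pad.
Only numpy, scipy, OpenCV 4.12 (cv2) and the standard library are available. Lean on these libraries where they do the work, as an engineer would, in place of code of your own. Each camera call takes 0.05 s, during which the arm holds its last target. There are 200 camera calls.

## Task

Squeeze the sprung earth clip off its parking stub and let it bite on the upright edge of the earth bar. Then, before moving the bolt, tug the terminal box's cover up by its bar handle: if it lifts freely the bolt is already open, and if it is caught (it gives a few millimetres, then stops) slide the bolt all the way over to its other end to free it. Raise the cover to about 40 degrees and finish while still holding it open there, with the clip left biting on the bar and the loose things on the bench left where they lie.

Things in the scene. Friction and masses are not known exactly. Their poses are not given: they have to be found in the camera images.
- clip: sprung earth clip, upright, 100 g: two flat black rubber tails 22 mm wide point up, two steel jaws point down. Origin on the pivot pin; z up, tails and jaws open and close along its x, pin along its y. Jaw faces reach 14 to 36 mm below the pin. It starts biting the stub's 6 mm plate, pin 17 mm above the plate's top edge
- clip_tails (a point): point between the clip's tails, 30 mm above the pin, where to squeeze. Tails run from 5 to 45 mm above the pin; at rest 40 mm over their outsides here and 51 mm at their tops; squeezed home (about 12 N here) they stop parallel, 21 mm over their outsides, and the jaw tips part to about 29 mm
- park: parking stub, fixed: a small round steel foot 68 mm across with one upright plate 6 mm thick (its x) and 28 mm long (its y), top edge 70 mm above the bench. Origin on the bench under its centre
- earth_bar: earth bar, fixed: a black block 60 x 100 x 20 mm with one upright steel bar 6 mm thick (its x) and 70 mm long (its y), top edge 70 mm above the bench. Origin on the bench under its centre
- earth_bar_top (a point): middle of the earth bar's top edge; x across the 6 mm thickness, y along the edge, z up. A well placed clip has its pin about 17 mm above this edge, jaws either side of the bar
- box: terminal box, fixed: grey sheet-metal box 150 mm (its x) by 170 mm (its y), 85 mm high, covered by a grey 6 mm cover hinged along its -x top edge; a ledge stands out 58 mm from its +x wall, top 60 mm above the bench, and carries the bolt. Origin on the bench under the box's middle
- cover (a joint): opening angle of the cover in rad, 0 shut to 1.3; it weighs about 0.35 kg (varies by a third) and falls shut when let go. A caught cover stops at about 0.07 rad (handle up 7 mm), a free one goes on
- cover_handle (a point): middle of the cover's round steel bar handle: 12 mm thick, along the box's y, 60 mm clear between its posts, 28 mm clear beneath it; 95 mm from the hinge line toward +x and 40 mm above it, 126 mm above the bench when shut. Axes turn with the cover and equal the box's when shut
- cover_hinge (a point): middle of the cover's hinge line, which runs along the box's y, 86 mm above the bench; the cover's +x side rises and the handle swings on an arc about this line, drawing 4 mm toward it for every 10 mm it first rises
- bolt (a joint): place of the bolt along the box's +y in m, 0 (its -y end) to 0.03 (its +y end); it starts within 3 mm of its -y end, slides stiffly (about 2 N) and stays where it is left. Whether that end is the locked or the open one differs from box to box and cannot be seen, the hook and tongue being inside: only a tug tells
- bolt_grip (a point): on the bolt's upright grip tab, 12 mm (box x) by 14 mm (box y), which stands on the ledge from 61 to 106 mm above the bench, 33 mm out from the box's +x wall; this point is on its axis, 88 mm above the bench
- armature_a: wound motor armature lying along its x, steel core 23 mm thick, 85 mm long over the shaft; origin on the bench under the core
- armature_b: wound motor armature lying along its x, steel core 23 mm thick, 85 mm long over the shaft; origin on the bench under the core
- armature_c: wound motor armature lying along its x, steel core 23 mm thick, 85 mm long over the shaft; origin on the bench under the core
- marker: black felt marker, a 12 mm square-section rod 130 mm long lying along its x; origin under its middle
- snips: small thread snips lying flat, about 170 x 75 x 10 mm, black loop handles to its -x; origin at the pivot, on the bench
- tin: plain metal can, 60 mm across, 60 mm high, standing; origin at the centre of its underside
- wrench: open-ended wrench 150 mm long, lying along its x; origin underneath
There are look-alikes about, which are no part of the job. What is shaped like the clip but red or yellow is not meant.

How it is judged:
By the outcome, as a careful person would: the job done as asked, in the order asked, and still so for the second after the job is handed in, while the arm keeps its last pose, push and grip.
It also fails if it takes over 72 s, if anything falls off the work surface, if the arm or the gripper's body presses on something with over 40 N, if the wrist force passes 120 N, or if a joint passes its speed limit or range.

## Working session

There is one attempt and no reset: what is moved stays moved. The work goes in short steps, Python scripts to look and compute and a shell command to move; the robot and the scene stay as the last step left them, time stands still between calls to the robot, and variables do not carry over. Pictures are saved under pics/ and viewed, at most 10 in all, crops included, and the job is handed in when it is done.

```bash
mkdir -p pics; ls
cat > h.py <<'E'
import numpy as np, cv2
from station import telemetry, optics, ctrl
from scipy.spatial.transform import Rotation as R
def grab(name):
    d=optics.get_image(name); np.savez('%s.npz'%name,**d); return d
def load(name): return dict(np.load('%s.npz'%name))
def world(d,u,v,z=None):
    Rm=R.from_rotvec(d['rvec']).as_matrix(); t=d['tvec']
    ray=np.array([(u-d['cx'])/d['fx'],(v-d['cy'])/d['fy'],1.0])
    o=-Rm.T@t; w=Rm.T@ray
    s=d['depth'][int(v),int(u)] if z is None else (z-o[2])/w[2]
    return o+s*w
def cloud(d):
    Rm=R.from_rotvec(d['rvec']).as_matrix(); v,u=np.mgrid[:400,:640]; z=d['depth']
    p=np.stack([(u-d['cx'])/d['fx']*z,(v-d['cy'])/d['fy']*z,z],-1)
    return (p-d['tvec'])@Rm
def save(im,f,s=1): cv2.imwrite('pics/'+f,cv2.resize(im[...,::-1],None,fx=s,fy=s,interpolation=cv2.INTER_CUBIC))
def rows(p,rv=None):
    "shift/turn in tool axes, full-scale units, from commanded~measured pose"
    o=telemetry.get_obs(); Rt=R.from_rotvec(o['tool_rot'])
    print('shift',np.round(Rt.inv().apply(np.array(p)-o['tool_pos'])/.3,4))
    if rv is not None: print('turn',np.round((Rt.inv()*R.from_rotvec(rv)).as_rotvec()/np.radians(30),4))
E
python3 - <<'E'
from h import *
for n in('top','scene'):
    d=grab(n); save(d['image'],n+'0.png',1.25); print(n,d['fx'],-R.from_rotvec(d['rvec']).as_matrix().T@d['tvec'])
o=telemetry.get_obs(); print(o); print(R.from_rotvec(o['tool_rot']).as_matrix().round(3))
E
```

```text
pics
top 414.102056021764 [ 0.47924454 -0.01339017  1.10717413]
scene 392.6254436942894 [ 1.1433526  -0.37616168  0.80581356]
{'t': 0.1, 'q': array([-1.44899638e+00,  5.33356885e-02,  1.61415553e+00,  4.15644332e-06,
        1.47599780e+00, -1.18994969e-01]), 'dq': array([-0.0005414 , -0.00120888, -0.0037906 , -0.00195136, -0.00157679,
        0.00095126]), 'effort': array([-7.16462328e-04, -3.94902527e+01, -3.71363783e+01, -2.23521756e-04,
        3.87982363e-03, -9.82057912e-06]), 'tool_pos': array([ 0.14898243, -0.6064045 ,  0.23015885]), 'tool_rot': array([-3.11696803e+00, -3.77098240e-01, -2.31988543e-06]), 'contact_force': array([-0.32961184,  0.57323041, -0.31398308]), 'wrist_torque': array([0.03494845, 0.02789141, 0.00487092]), 'grip_force': 0.0, 'opening': 0.08531992791057723}
[[ 0.971  0.238 -0.   ]
 [ 0.238 -0.971  0.002]
 [ 0.    -0.002 -1.   ]]
```

View pics/top0.png

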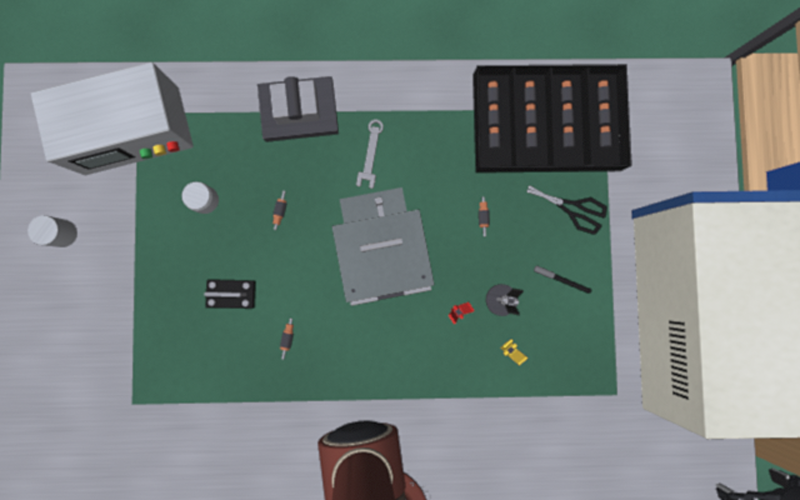

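View pics/scene0.png

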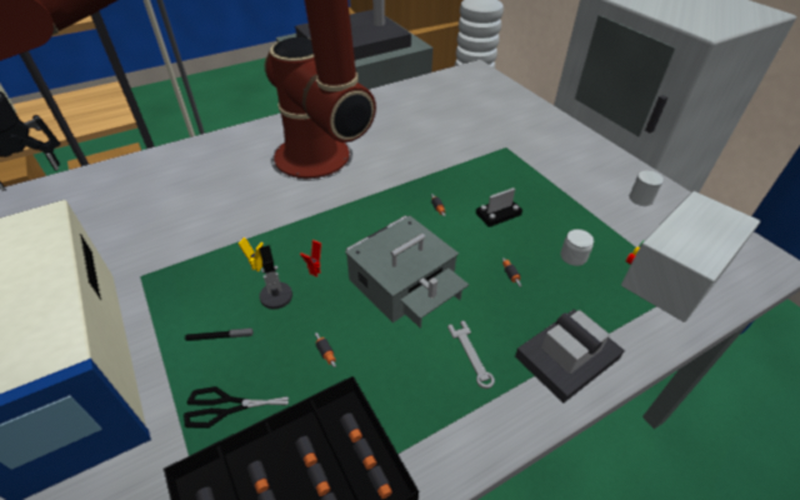

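The top view shows the black clip on its stub at about (510,300), the red and yellow look-alikes at (460,312) and (514,352), the box at (383,255), the bolt tab at (380,205) and the earth bar at (230,293). Next I'll measure from the depth.

Run:
```python
from h import *
d=load('top'); im=d['image']
def crop(u0,u1,v0,v1): return cv2.resize(im[v0:v1,u0:u1],(400,300),interpolation=cv2.INTER_CUBIC)
a=np.vstack([np.hstack([crop(380,440,215,260),crop(150,210,212,257)]),np.hstack([crop(260,350,145,250)[:,:],crop(370,430,200,290)])])
save(a,'c1.png')
P=cloud(d); Pc=cloud(load('scene'))
for n,C,I in(('top',P,im),('scene',Pc,load('scene')['image'])):
  def st(name,xr,yr,zr,cond=None):
    m=(C[...,0]>xr[0])&(C[...,0]<xr[1])&(C[...,1]>yr[0])&(C[...,1]<yr[1])&(C[...,2]>zr[0])&(C[...,2]<zr[1])
    q=C[m]
    if len(q)<4: print(n,name,len(q)); return
    r=cv2.minAreaRect((q[:,:2]*1000).astype(np.float32)); print(n,name,len(q),q.mean(0).round(4),'rect',np.round(r[0],1),np.round(r[1],1),round(r[2],1),'z',q[:,2].min().round(3),q[:,2].max().round(3))
  c=world(d,408,240,.09); print('clip~',c)
  st('clip tails',(c[0]-.05,c[0]+.05),(c[1]-.05,c[1]+.05),(.1,.16))
  st('clip low',(c[0]-.05,c[0]+.05),(c[1]-.05,c[1]+.05),(.03,.095))
  st('foot',(c[0]-.06,c[0]+.06),(c[1]-.06,c[1]+.06),(.003,.02))
  b=world(d,184,235,.06)
  st('bar',(b[0]-.06,b[0]+.06),(b[1]-.06,b[1]+.06),(.045,.09))
  st('barblock',(b[0]-.08,b[0]+.08),(b[1]-.08,b[1]+.08),(.012,.03))
  x=world(d,305,196,.126)
  st('handle',(x[0]-.06,x[0]+.06),(x[1]-.06,x[1]+.06),(.115,.14))
  st('cover',(x[0]-.15,x[0]+.08),(x[1]-.12,x[1]+.12),(.082,.097))
  st('ledge',(x[0],x[0]+.2),(x[1]-.12,x[1]+.12),(.05,.07))
  t=world(d,304,162,.1); st('tab',(t[0]-.04,t[0]+.03),(t[1]-.04,t[1]+.04),(.095,.12))
q=P[150:350,510:600]; print('white machine',np.nanmax(P[200,520:560],0),P[250,520])
```

```text
clip~ [ 0.44648805 -0.26576266  0.09      ]
top clip tails 125 [ 0.4463 -0.2654  0.119 ] rect [ 445.5 -265.9] [21.3 48.7] 79.2 z 0.1 0.133
top clip low 91 [ 0.4462 -0.2629  0.0831] rect [ 445.2 -266.2] [29.6 17.5] 75.2 z 0.031 0.094
top foot 502 [ 0.4472 -0.2597  0.0092] rect [ 446.1 -266.4] [117.9 117.3] 0.4 z 0.003 0.02
top bar 83 [0.4668 0.3034 0.0684] rect [467.  303.3] [69.   5.1] 88.9 z 0.046 0.076
top barblock 801 [0.4664 0.3015 0.0202] rect [466.5 303.4] [100.5  60. ] 87.8 z 0.012 0.03
top handle 168 [ 0.5563 -0.0134  0.1305] rect [556.6 -13.3] [12.  79.2] 10.2 z 0.124 0.135
top cover 4461 [ 0.5335 -0.0172  0.0918] rect [542.5 -16. ] [177.  176.3] 10.1 z 0.082 0.097
top ledge 941 [0.6428 0.0032 0.0601] rect [642.8   2.1] [ 51.8 129.4] 10.4 z 0.054 0.068
top tab 39 [ 0.6365 -0.013   0.1033] rect [626.6 -14.1] [63.9 47.4] 86.0 z 0.095 0.11
clip~ [ 0.44648805 -0.26576266  0.09      ]
scene clip tails 176 [ 0.4431 -0.2663  0.1163] rect [ 445.7 -266.8] [21.5 50.9] 78.4 z 0.1 0.132
scene clip low 176 [ 0.4508 -0.2691  0.0607] rect [ 450.6 -268.3] [30.  17.1] 75.4 z 0.03 0.095
scene foot 372 [ 0.4541 -0.2704  0.0104] rect [ 445.  -270.9] [119.6  92.8] 82.8 z 0.003 0.02
scene bar 147 [0.4691 0.3014 0.0597] rect [467.4 302.5] [72.  10.4] 87.4 z 0.045 0.072
scene barblock 355 [0.4775 0.2931 0.0201] rect [468.2 301.2] [100.6  62.4] 86.6 z 0.012 0.03
scene handle 161 [ 0.5598 -0.0161  0.128 ] rect [558.3 -14.2] [13.2 80.6] 8.5 z 0.116 0.133
scene cover 2921 [ 0.543  -0.023   0.0912] rect [538.6 -17.2] [170.4 178.2] 10.0 z 0.082 0.097
scene ledge 1123 [ 0.6354 -0.0104  0.0598] rect [631.7 -20.1] [188.  111.3] 77.6 z 0.05 0.07
scene tab 38 [ 0.647  -0.0124  0.103 ] rect [633.3 -20.8] [46.9 16. ] 31.9 z 0.095 0.107
white machine [ 0.54255094 -0.55805949  0.22131365] [ 0.41553103 -0.5608316   0.05396575]
```

View pics/c1.png

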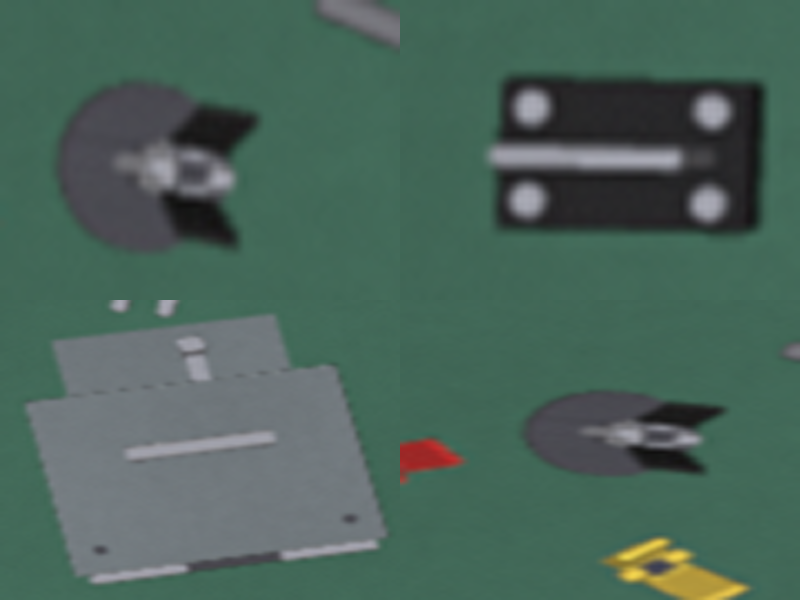

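The crops confirm the poses:
- **Clip:** about (0.4455, -0.266), yaw about -11°. The pin and tail heights match the 87 and 132 mm expected.
- **Bar:** centre (0.467, 0.303), yaw about -2°.
- **Box:** yaw about 10°, handle at (0.557, -0.0135).

I'll go to the clip first.

```bash
python3 -m pendant '[0,0,-1,0.6,-0.43,0,1, 0,0,-1,0.6,-0.43,0,1, 0,0,-1,0.6,-0.43,0,1, 0,0,-1,0.6,-0.43,0,1, 0,0,-1,0.6,-0.43,0,1, 0,0,-1,0.6,-0.43,0,1]' 30
python3 - <<'E'
from h import *
y=np.radians(-11.3); M=np.array([[-np.sin(y),np.cos(y),0],[np.cos(y),np.sin(y),0],[0,0,-1.]]).T
rows([.4455,-.2663,.2],R.from_matrix(M).as_rotvec())
E
```

```text
t: 0.85
tool_pos: [0.2928, -0.439, 0.2311]
tool_rot: [-2.915, -1.171, 0.001]
contact_force: [0.1, -0.3, 0.3]
opening: 0.0854
grip_force: 0.0
shift [ 0.766  -0.0632  0.1033]
turn [-8.0000e-04  4.0000e-04 -1.1637e+00]
```

```bash
python3 -m pendant '[0,0,-1,0.766,-0.063,0.05,1, 0,0,-1,0.766,-0.063,0.05,1, 0,0,-1,0.766,-0.063,0.05,1, 0,0,-1,0.766,-0.063,0.05,1, 0,0,-1,0.766,-0.063,0.1,1, 0,0,-1,0.766,-0.063,0.1,1]'
python3 - <<'E'
from h import *
y=np.radians(-11.3); M=np.array([[-np.sin(y),np.cos(y),0],[np.cos(y),np.sin(y),0],[0,0,-1.]]).T
rows([.4455,-.2663,.097],R.from_matrix(M).as_rotvec())
E
```

```text
t: 1.6
tool_pos: [0.4445, -0.2666, 0.1992]
tool_rot: [-2.511, -1.882, 0.003]
contact_force: [0.1, -0.5, 0.0]
opening: 0.0852
grip_force: 0.0
shift [0.0016 0.0044 0.3406]
turn [-0.0072 -0.0019 -0.1661]
```

```bash
python3 -m pendant '[0,0,-0.166,0.002,0.003,0.1,1, 0,0,-0.166,0.002,0.003,0.2,1, 0,0,-0.166,0.002,0.003,0.28,1, 0,0,-0.166,0.002,0.003,0.34,1, 0,0,-0.166,0.002,0.003,0.34,1, 0,0,-0.166,0.002,0.003,0.34,0.6]'
python3 - <<'E'
from h import *
d=grab('scene'); im=d['image']; d2=grab('top')['image']
save(np.hstack([cv2.resize(im[140:280,160:300],(400,400),interpolation=2),cv2.resize(d2[200:280,370:450],(400,400),interpolation=2)]),'g1.png')
print(telemetry.get_obs()['tool_pos'])
E
```

```text
t: 2.35
tool_pos: [0.4473, -0.2666, 0.1004]
tool_rot: [2.427, 1.992, 0.0]
contact_force: [0.1, 0.5, 0.2]
opening: 0.07
grip_force: 0.0
[ 0.44763521 -0.26652768  0.10080123]
```

View pics/g1.png

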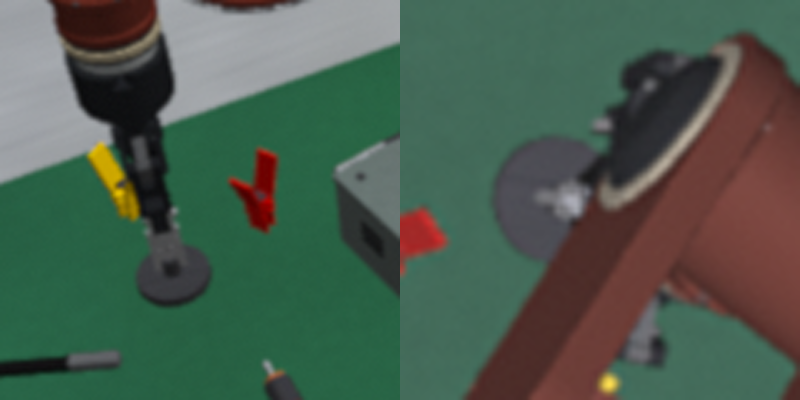

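The fingers straddle the tails. I'll trim by about 2 mm and squeeze.

```bash
python3 -m pendant '[0,0,0,0,-0.006,0.01,0.6, 0,0,0,0,-0.006,0.01,0.45, 0,0,0,0,-0.006,0.01,0.3, 0,0,0,0,-0.006,0.01,0.1, 0,0,0,0,-0.006,0.01,0, 0,0,0,0,-0.006,0.01,0, 0,0,0,0,-0.006,0.01,0, 0,0,0,0,-0.006,0.01,0]' 30
```

```text
t: 3.45
tool_pos: [0.4451, -0.2654, 0.0963]
tool_rot: [-2.428, -1.994, 0.0]
contact_force: [0.4, 0.1, -0.4]
opening: 0.0188
grip_force: 33.0
```

```bash
python3 -m pendant '[0,0,0,0,0,-0.04,0, 0,0,0,0,0,-0.08,0, 0,0,0,0,0,-0.13,0, 0,0,0,0,0,-0.2,0, 0,0,0,0,0,-0.3,0, 0,0,0,0,0,-0.42,0, 0,0,0,0,0,-0.42,0]'
python3 - <<'E'
from h import *
d=grab('scene'); im=d['image']; P=cloud(d)
o=telemetry.get_obs(); p=o['tool_pos']; print(p)
# project TCP
uv,_=cv2.projectPoints(p.reshape(1,3),d['rvec'],d['tvec'],np.array([[d['fx'],0,d['cx']],[0,d['fy'],d['cy']],[0,0,1.]]),None); u,v=uv.ravel().astype(int); print(u,v)
save(im[v-60:v+60,u-60:u+60],'g2.png',5)
m=(abs(P[...,0]-p[0])<.04)&(abs(P[...,1]-p[1])<.04)&(P[...,2]>.1)&(P[...,2]<p[2]-.003); q=P[m]
print(len(q),q.min(0),q.max(0),q.mean(0))
E
```

```text
t: 4.32
tool_pos: [0.4469, -0.2668, 0.2274]
tool_rot: [2.421, 1.988, 0.003]
contact_force: [-0.3, -0.1, -1.3]
opening: 0.0188
grip_force: 33.0
[ 0.44596393 -0.26605346  0.22473821]
204 173
180 [ 0.4393945  -0.28294657  0.17578346] [ 0.4687263  -0.25423001  0.22163544] [ 0.45887008 -0.27051078  0.1997128 ]
```

View pics/g2.png

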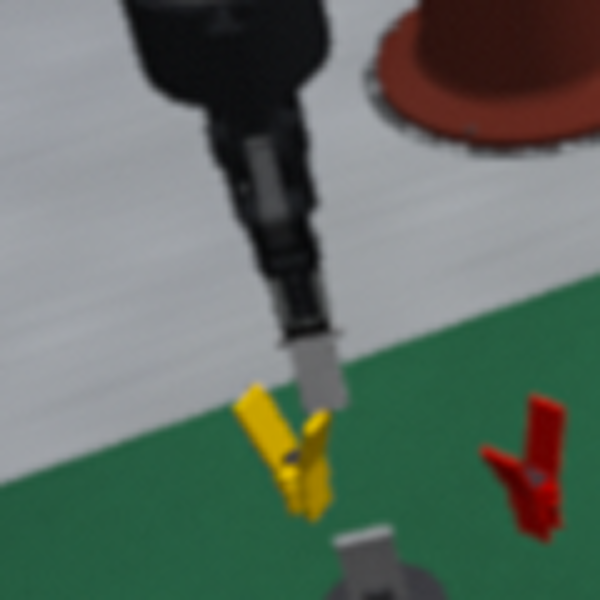

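The clip is held squeezed and clear of the stub. The jaw tips are at about z 0.176, so the pin is about 11 mm below the TCP. Now I'll carry it to the bar.

```bash
python3 -m pendant '[0,0,-0.1,0.2,-0.035,-0.02,0, 0,0,-0.2,0.4,-0.07,-0.02,0, 0,0,-0.3,0.6,-0.11,-0.02,0, 0,0,-0.31,0.8,-0.15,-0.02,0, 0,0,-0.31,0.95,-0.17,-0.02,0, 0,0,-0.31,0.95,-0.17,-0.02,0]'
python3 - <<'E'
from h import *
y=np.radians(-2); M=np.array([[-np.sin(y),np.cos(y),0],[np.cos(y),np.sin(y),0],[0,0,-1.]]).T
rows([.467,.303,.2],R.from_matrix(M).as_rotvec())
E
```

```text
t: 5.12
tool_pos: [0.4495, 0.0267, 0.2266]
tool_rot: [-2.251, -2.188, 0.002]
contact_force: [-0.5, -1.2, -1.6]
opening: 0.0186
grip_force: 33.0
shift [0.9223 0.0324 0.0893]
turn [-0.0051 -0.0011  0.0126]
```

```bash
python3 -m pendant '[0,0,0.01,0.2,0.01,0,0, 0,0,0.01,0.4,0.01,0,0, 0,0,0.01,0.6,0.02,0,0, 0,0,0.01,0.8,0.03,0.03,0, 0,0,0.01,0.922,0.032,0.06,0, 0,0,0.01,0.922,0.032,0.09,0, 0,0,0.01,0.922,0.032,0.09,0, 0,0,0.01,0.922,0.032,0.09,0]'
python3 - <<'E'
from h import *
y=np.radians(-2); M=np.array([[-np.sin(y),np.cos(y),0],[np.cos(y),np.sin(y),0],[0,0,-1.]]).T
rows([.467,.303,.098],R.from_matrix(M).as_rotvec())
d=grab('scene'); im=d['image']; P=cloud(d)
p=telemetry.get_obs()['tool_pos']; print(p)
m=(abs(P[...,0]-p[0])<.045)&(abs(P[...,1]-p[1])<.04)&(P[...,2]>.1)&(P[...,2]<p[2]-.003); q=P[m]; print(len(q),q.min(0),q.max(0),q.mean(0))
uv,_=cv2.projectPoints(p.reshape(1,3),d['rvec'],d['tvec'],np.array([[d['fx'],0,d['cx']],[0,d['fy'],d['cy']],[0,0,1.]]),None); u,v=uv.ravel().astype(int); print(u,v)
save(im[v-40:v+80,u-60:u+60],'g3.png',5)
E
```

```text
t: 6.12
tool_pos: [0.4698, 0.2988, 0.2012]
tool_rot: [2.266, 2.176, -0.001]
contact_force: [0.3, 0.6, -0.8]
opening: 0.0185
grip_force: 33.0
shift [ 0.0138 -0.0098  0.3441]
turn [-0.0002  0.0008 -0.0112]
[0.46994264 0.29899    0.2016365 ]
165 [0.45415135 0.28210699 0.14845422] [0.49168727 0.3080405  0.19841167] [0.47568721 0.29332139 0.17306861]
408 116
```

View pics/g3.png

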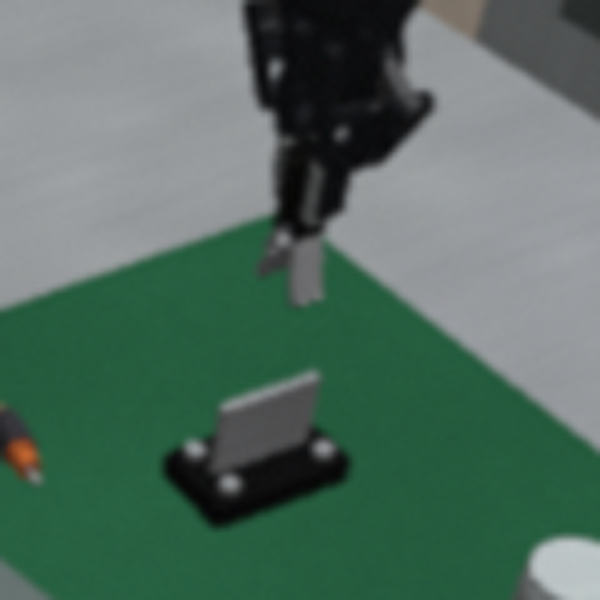

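The jaws are open above the bar. I'll centre them and lower.

```bash
python3 -m pendant '[0,0,-0.01,0.014,-0.01,0.05,0, 0,0,-0.01,0.014,-0.01,0.12,0, 0,0,-0.01,0.014,-0.01,0.2,0, 0,0,-0.01,0.014,-0.01,0.27,0, 0,0,-0.01,0.014,-0.01,0.31,0, 0,0,-0.01,0.014,-0.01,0.34,0, 0,0,-0.01,0.014,-0.01,0.34,0]'
python3 - <<'E'
from h import *
d=grab('scene'); im=d['image']; P=cloud(d)
p=telemetry.get_obs()['tool_pos']; print(p)
m=(abs(P[...,0]-p[0])<.045)&(abs(P[...,1]-p[1])<.04)&(P[...,2]>.025)&(P[...,2]<p[2]-.003); q=P[m]; print(len(q),q.min(0),q.max(0),q.mean(0))
save(im[130:230,360:460],'g4.png',6)
E
```

```text
t: 7.05
tool_pos: [0.4663, 0.3044, 0.0986]
tool_rot: [-2.258, -2.184, 0.002]
contact_force: [-0.7, 0.7, -0.1]
opening: 0.0188
grip_force: 33.0
[0.46675865 0.30459645 0.09939656]
307 [0.44330457 0.26611185 0.02522881] [0.49326857 0.33985916 0.09542352] [0.47164994 0.29753789 0.05725149]
```

View pics/g4.png

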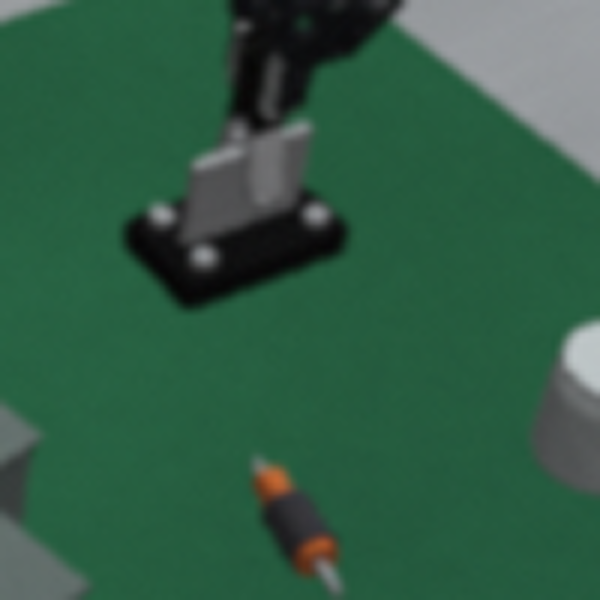

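The jaws straddle the bar, so I'll release and retreat upward.

```bash
python3 -m pendant '[0,0,0,0,0,0,0.3, 0,0,0,0,0,0,0.6, 0,0,0,0,0,0,1, 0,0,0,0,0,0,1, 0,0,0,0,0,0,1, 0,0,0,0,0,0,1, 0,0,0,0,0,-0.05,1, 0,0,0,0,0,-0.15,1, 0,0,0,0,0,-0.3,1, 0,0,0,0,0,-0.43,1, 0,0,0,0,0,-0.43,1]'
python3 -m pendant '[0,0,0,-0.2,0,0,1, 0,0,0,-0.4,0.05,0,1, 0,0,-0.1,-0.6,0.1,0,1, 0,0,-0.2,-0.8,0.2,0,1, 0,0,-0.41,-1,0.28,0,1, 0,0,-0.41,-1,0.28,0,1]'
python3 - <<'E'
from h import *
d=grab('top'); P=cloud(d)
c=world(d,184,235,.06)
for zr in((.1,.15),(.045,.1)):
    m=(abs(P[...,0]-.467)<.06)&(abs(P[...,1]-.303)<.05)&(P[...,2]>zr[0])&(P[...,2]<zr[1]); q=P[m]
    r=cv2.minAreaRect((q[:,:2]*1000).astype(np.float32)); print(len(q),r,q[:,2].max())
s=grab('scene'); save(np.hstack([cv2.resize(d['image'][200:270,150:220],(400,400),interpolation=2),cv2.resize(s['image'][120:220,360:460],(400,400),interpolation=2)]),'g5.png')
y=np.radians(10.2); M=np.array([[-np.sin(y),np.cos(y),0],[np.cos(y),np.sin(y),0],[0,0,-1.]]).T
rows([.557,-.0135,.2],R.from_matrix(M).as_rotvec())
E
```

```text
t: 8.48
tool_pos: [0.469, 0.3057, 0.2345]
tool_rot: [2.256, 2.182, 0.015]
contact_force: [0.6, -0.7, -0.1]
opening: 0.0855
grip_force: 0.0
t: 9.22
tool_pos: [0.5408, -0.0014, 0.2276]
tool_rot: [-2.017, -2.407, 0.002]
contact_force: [-1.1, -0.1, 0.6]
opening: 0.0859
grip_force: 0.0
138 ((465.7331237792969, 302.6654968261719), (21.391605377197266, 46.85637283325195), 88.01605224609375) 0.13539968036353414
142 ((467.7304382324219, 302.399658203125), (68.90763092041016, 21.062715530395508), 79.29529571533203) 0.09971203027085321
shift [-0.0584  0.0465  0.0918]
turn [-0.0027 -0.0017  0.001 ]
```

View pics/g5.png

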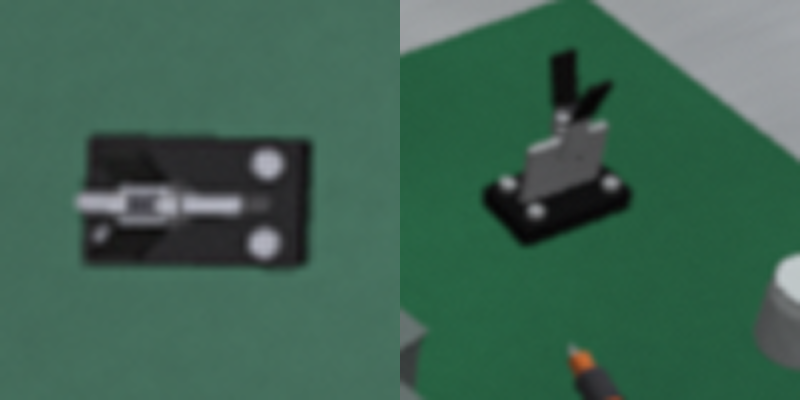

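The clip is biting upright on the bar: centre (0.466, 0.3025), tail tops at about 0.133. Now the handle.

```bash
python3 -m pendant '[0,0,0,-0.058,0.046,0.05,0.5, 0,0,0,-0.058,0.046,0.12,0.5, 0,0,0,-0.058,0.046,0.2,0.5, 0,0,0,-0.058,0.046,0.25,0.5, 0,0,0,-0.058,0.046,0.25,0.5]'
python3 - <<'E'
from h import *
y=np.radians(10.2); M=np.array([[-np.sin(y),np.cos(y),0],[np.cos(y),np.sin(y),0],[0,0,-1.]]).T
rows([.557,-.0135,.107],R.from_matrix(M).as_rotvec()); print(telemetry.get_obs()['tool_pos'])
d=load('scene'); P=cloud(d)
m=(P[...,2]>.07)&(P[...,2]<.12)&(abs(P[...,0]-.643)<.035)&(abs(P[...,1]-.0)<.05)
ex=np.array([.984,.177]);ey=np.array([-.177,.984]); q=P[m]; b=(q[:,:2]-[.537,-.017])
bx,by=b@ex,b@ey; k=bx>.085; print('tab scene',k.sum(),bx[k].min(),bx[k].max(),by[k].min(),by[k].max(),q[k].mean(0))
t=np.load('top.npz'); print('tab top',world(load('top'),302.75,160.75,.106))
E
```

```text
t: 9.95
tool_pos: [0.5556, -0.0116, 0.1512]
tool_rot: [-2.008, -2.412, 0.003]
contact_force: [0.8, -0.5, -0.0]
opening: 0.0425
grip_force: 0.0
shift [-0.0072  0.0038  0.1475]
turn [-0.0069 -0.0027  0.008 ]
[ 0.55563977 -0.01160552  0.15124479]
tab scene 107 0.0862035401770228 0.11521474646267374 -0.021503525356248693 -0.005456791474172975 [ 0.64482075 -0.01325158  0.08926697]
tab top [ 0.64331437 -0.00999721  0.106     ]
```

```bash
python3 -m pendant '[0,0,0,-0.006,0.003,0.06,0.5, 0,0,0,-0.006,0.003,0.11,0.5, 0,0,0,-0.006,0.003,0.145,0.5, 0,0,0,-0.006,0.003,0.145,0.5, 0,0,0,-0.006,0.003,0.145,0.3, 0,0,0,-0.006,0.003,0.145,0, 0,0,0,-0.006,0.003,0.145,0, 0,0,0,-0.006,0.003,0.145,0, 0,0,0,-0.006,0.003,0.145,0]' 50
```

```text
t: 11.08
tool_pos: [0.5568, -0.0148, 0.1105]
tool_rot: [-2.01, -2.411, 0.006]
contact_force: [-8.5, -1.3, 5.4]
opening: 0.0101
grip_force: 48.8
```

The handle is gripped. Now a gentle tug of 12 mm.

```bash
python3 -m pendant '[0,0,0,0,-0.005,-0.013,0, 0,0,0,0,-0.01,-0.026,0, 0,0,0,0,-0.016,-0.04,0, 0,0,0,0,-0.016,-0.04,0, 0,0,0,0,-0.016,-0.04,0]'
```

```text
t: 11.7
tool_pos: [0.5522, -0.0156, 0.1209]
tool_rot: [-2.01, -2.411, 0.005]
contact_force: [-4.4, -3.0, -6.2]
opening: 0.0101
grip_force: 48.9
```

```bash
python3 -m pendant '[0,0,0,0,-0.004,-0.01,0, 0,0,0,0,-0.009,-0.02,0, 0,0,0,0,-0.009,-0.02,0, 0,0,0,0,-0.009,-0.02,0]'
python3 - <<'E'
from h import *
d=grab('scene'); P=cloud(d); ex=np.array([.984,.177]);ey=np.array([-.177,.984])
b=(P[...,:2]-[.537,-.017]); bx,by=b@ex,b@ey
m=(abs(bx)<.078)&(abs(by)<.08)&(P[...,2]>.07)&(P[...,2]<.11); A=np.c_[bx[m],np.ones(m.sum())]; 
z=P[...,2][m]; 
for _ in range(5):
    c=np.linalg.lstsq(A,z,rcond=None)[0]; r=abs(z-A@c); A,z=A[r<.006],z[r<.006]
print(len(z),'slope rad',np.arctan(c[0]),c)
E
```

```text
t: 12.2
tool_pos: [0.5491, -0.0161, 0.1265]
tool_rot: [-2.009, -2.411, 0.006]
contact_force: [-5.2, -3.3, -6.6]
opening: 0.0099
grip_force: 48.7
419 slope rad 0.14028936422116753 [0.14121702 0.10315779]
```

The tug lifted the handle 16 mm (cover about 0.14 rad, past the 0.07 stop) and the force did not build. The cover is free, so the bolt is already open and I'll leave it alone. Now I'll raise the cover along its arc to 40°.

```bash
python3 -m pendant '[-0.14,0,0,0,-0.015,-0.024,0, -0.28,0,0,0,-0.031,-0.047,0, -0.42,0,0,0,-0.049,-0.069,0, -0.56,0,0,0,-0.068,-0.089,0, -0.7,0,0,0,-0.089,-0.108,0, -0.83,0,0,0,-0.112,-0.124,0, -0.83,0,0,0,-0.112,-0.124,0, -0.83,0,0,0,-0.112,-0.124,0]'
cat > ang.py <<'E'
from h import *
d=grab('scene'); P=cloud(d); ex=np.array([.984,.177]);ey=np.array([-.177,.984])
b=(P[...,:2]-[.537,-.017]); bx,by=b@ex,b@ey
m=(bx>-.075)&(bx<.07)&(abs(by)<.083)&(P[...,2]>.095)&(P[...,2]<.25)
q=np.c_[bx[m],by[m],P[...,2][m]]; rng=np.random.default_rng(0); best=None
for _ in range(500):
    a,b_,c=q[rng.choice(len(q),3,False)]; n=np.cross(b_-a,c-a); l=np.linalg.norm(n)
    if l<1e-5: continue
    n/=l; n*=np.sign(n[2]) or 1; i=abs((q-a)@n)<.003
    if abs(n[1])<.15 and (best is None or i.sum()>best[0]): best=(i.sum(),n,a)
print(best,len(q),'angle',np.degrees(np.arctan2(-best[1][0],best[1][2])))
o=telemetry.get_obs(); T=R.from_rotvec(o['tool_rot']).as_matrix(); p=o['tool_pos']+T@[0,0,-.0155]
hx=(p[:2]-[.537,-.017])@ex+.075; print('handle',hx,p[2]-.086,'kin angle',np.degrees(np.arctan2(p[2]-.086,hx))-22.83, 'r',np.hypot(hx,p[2]-.086))
save(d['image'][110:290,210:410],'f%d.png'%(o['t']*100),4*.8)
E
python3 ang.py; ls pics
```

```text
t: 13.25
tool_pos: [0.5173, -0.0218, 0.164]
tool_rot: [1.81, 2.172, 0.476]
contact_force: [-2.4, -3.8, -8.8]
opening: 0.0101
grip_force: 49.3
(np.int64(772), array([-0.60517661, -0.00268401,  0.79608672]), array([-0.01147127,  0.0079361 ,  0.14458728])) 1607 angle 37.2417082143516
handle 0.048409384508744185 0.09201256681521808 kin angle 39.42037491812414 r 0.10397009647220884
c1.png
f1330.png
g1.png
g2.png
g3.png
g4.png
g5.png
scene0.png
top0.png
```

```bash
python3 -m pendant '[-0.05,0,0,0,-0.0055,-0.007,0, -0.05,0,0,0,-0.0055,-0.007,0, -0.05,0,0,0,-0.0055,-0.007,0, -0.05,0,0,0,-0.0055,-0.007,0]'
sed -i "s/d\['image'\]\[110:290,210:410\],'f%d.png'%(o\['t'\]\*100),4\*.8/d['image'],'fin.png',1.25/" ang.py; python3 ang.py
```

```text
t: 13.8
tool_pos: [0.5152, -0.0221, 0.1655]
tool_rot: [1.796, 2.154, 0.504]
contact_force: [-2.8, -3.6, -11.8]
opening: 0.0101
grip_force: 49.3
(np.int64(688), array([-0.6340149 ,  0.00391538,  0.77331092]), array([ 0.03951791, -0.01455797,  0.18760008])) 1510 angle 39.347319803668235
handle 0.0457996656644513 0.09337664413697869 kin angle 41.042829909605956 r 0.10400387995291077
```

View pics/fin.png

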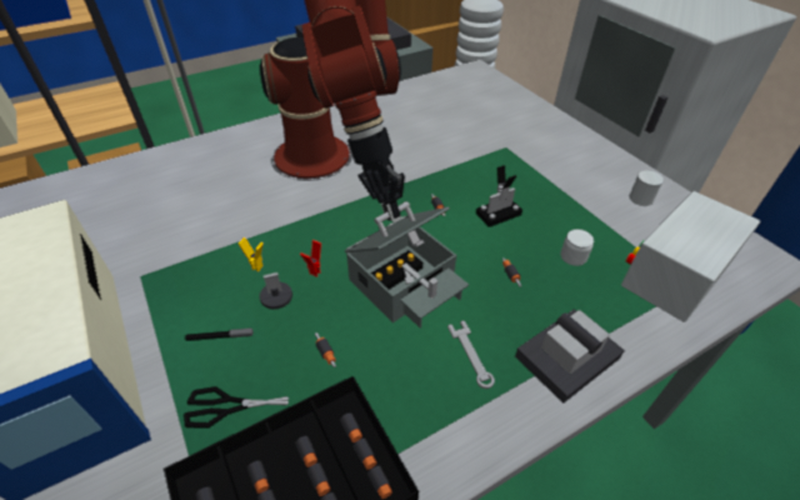

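The picture shows the cover held open at about 40° (400,225), the clip biting on the bar (503,185), and the loose things where they were.

```bash
python3 -c "
from station import ctrl; print(ctrl.finish_job())"
```

```text
the job is handed in; nothing more can be done
None
```

The job is handed in: the clip bites on the earth bar, the tug showed the cover free so I left the bolt alone, and the arm is holding the cover open at about 40°.

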